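# Set out the clamps, plane and packing for a violin glue-up

### The job

Get the bench ready for the next violin glue-up: stand the two pale maple spool clamps upright in the green-lined bay of the caddy and set the small brass plane on its sole in the cork-lined bay. On the packing rest, stack two of the coloured packing plates squarely on the black mark, the thicker of the two underneath, so that their top comes level with the steel ledges. Leave the dark clamp, the black plane and the spare plate where they are.

Things in the scene. Friction and masses are not known exactly. Their poses are not given: they have to be found in the camera images.
- caddy: Low wooden tray fixed to the bench, 190 x 100 mm (its x, y), 26 mm high, walls 6 mm; a 6 mm wall across the middle makes two bays, 86 x 88 mm inside: the green-lined bay centred at x = -46 mm, the cork-lined bay at x = +46 mm (y = 0). Things set in a bay rest 6 mm above the bench. Origin: centre of its underside.
- rest: Packing rest fixed to the bench: wooden base 140 x 90 mm (its x, y), 15 mm high; two steel ledges across its ends, tops 20 mm above the base's top (35 mm above the bench). Gap between the ledges: x from -41 to +41 mm, open at both y sides. A flush black mark, 60 x 38 mm (x, y), centred at x = y = 0, shows where plates lie, long side along x. Origin: centre of its underside.
- clamp_a: Pale maple spool clamp standing upright: two discs 34 mm in diameter and 14 mm thick (0 to 14 mm and 30 to 44 mm above its foot) joined by a thin steel rod, brass wing nut on top, 56 mm high in all, about 70 g. Origin: centre of its underside; z up along the rod. Belongs in the caddy.
- clamp_b: The other pale maple spool clamp, the same as clamp_a in all but place. Belongs in the caddy.
- clamp_dark: Dark brown spool clamp standing upright: two discs 34 mm in diameter and 14 mm thick (0 to 14 mm and 30 to 44 mm above its foot) joined by a thin steel rod, brass wing nut on top, 56 mm high in all, about 70 g. Origin: centre of its underside; z up along the rod. Looks like the maple ones but does not belong.
- plane_brass: Brass (yellow metal) thumb plane standing on its sole: body 62 x 24 mm (along its x and y) and 22 mm high, with a dark wooden button and a slanting steel blade on top up to about 38 mm; about 190 g. Grasp it across its 24 mm width. Origin: centre of the sole; z up. Belongs in the caddy.
- plane_black: Black thumb plane standing on its sole: body 62 x 24 mm (along its x and y) and 22 mm high, with a dark wooden button and a slanting steel blade on top up to about 38 mm; about 190 g. Grasp it across its 24 mm width. Origin: centre of the sole; z up. Does not belong.
- plate_red: Red packing plate, 56 x 34 mm (along its x and y), 8 mm thick, lying flat. Origin: centre of its underside.
- plate_white: White packing plate, 56 x 34 mm (along its x and y), 12 mm thick, lying flat. Origin: centre of its underside.
- plate_blue: Blue packing plate, 56 x 34 mm (along its x and y), 16 mm thick, lying flat. Origin: centre of its underside.
Things that resemble listed ones, but are neither listed nor needed, are in the scene too. Several things look just like the plate_white: the one meant starts farthest to the robot's right.

How it is judged (in metres and radians):
At the end, for the whole second after the job is handed in: Maple clamps upright (0.12 rad) on the green bay's floor; brass plane on its sole on the cork bay's floor; white plate flat on the black mark, red on it, each centred within 11 mm, square within 0.2 rad, level within 2 mm; at rest; dark clamp, black plane, blue plate moved under 30 mm (x of clamp_a in the frame of caddy between -0.078 and -0.014 m and y of clamp_a in the frame of caddy between -0.034 and 0.034 m and z of clamp_a in the frame of caddy between 0.001 and 0.011 m and angle between each of clamp_a, clamp_b, plane_brass's own z axis and vertical below 0.12 rad and x of clamp_b in the frame of caddy between -0.078 and -0.014 m and y of clamp_b in the frame of caddy between -0.034 and 0.034 m and z of clamp_b in the frame of caddy between 0.001 and 0.011 m and x of plane_brass in the frame of caddy between 0.012 and 0.08 m and y of plane_brass in the frame of caddy between -0.036 and 0.036 m and z of plane_brass in the frame of caddy between 0.001 and 0.011 m and horizontal distance between each of plate_white, plate_red and rest below 0.011 m and angle between the x axis of each of plate_white, plate_red and the x axis of rest, either way round below 0.2 rad and z of plate_white in the frame of rest between 0.013 and 0.017 m and angle between each of plate_white, plate_red's own z axis and vertical below 0.06 rad and z of plate_red in the frame of rest between 0.025 and 0.029 m and linear speed of each of clamp_a, clamp_b, plane_brass, plate_red, plate_white below 0.02 m/s and distance of each of clamp_dark, plane_black, plate_blue from where it was at the start of the episode below 0.03 m); the robot touches nothing.
It fails at once if the dark clamp, the black plane or the blue plate is moved by more than 50 mm or the dark clamp is knocked over (distance of any of clamp_dark, plane_black, plate_blue from where it was at the start of the episode above 0.05 m or angle between clamp_dark's own z axis and vertical above 0.6 rad).
It also fails if it takes over 109 s, if anything falls off the work surface, if the arm or the gripper's body presses on something with over 40 N, if the wrist force passes 120 N, or if a joint passes its speed limit or range.

### The arm

A 6-joint arm with a two-finger parallel gripper is mounted at the origin on the work surface. World frame = base frame: x ahead of the robot, y to its left, z up, the work surface at z = 0. Lengths are in mm, angles in degrees, forces in N, time in s.
With the tool pointing down it reaches from about 350 to 850 mm from the base axis. Payload 8.1 kg.
Tool frame: the origin (TCP) lies midway between the tips of the shut fingers; the grasp point (between the pads) lies 19 mm behind it (r.grasp_offset is the distance from the TCP to the grasp point, in mm); z points along the fingers, x is the direction in which the jaws open and shut, and the axes are right-handed (so a half turn about z gives the same grasp; the last joint's range is limited). The gripper opens to 85 mm and grips with 20 to 120 N. Pads are 22 mm wide; open, the fingers measure 114 mm over their backs; the gripper's body (76 mm by 85 mm) begins 54 mm behind the grasp point. The pads swing forward as they close: fully open they stand 13 mm farther back than shut.
Start: joints at [-76.513, 7.471, 85.268, -0, 87.261, -4.893], TCP at [189.216, -569.388, 231.292] pointing down, gripper open.
Joint ranges: [-169.43, 169.43], [-51.17, 129.36], [1.28, 143.12], [-76.62, 256.62], [0, 156.53], [-152.29, 152.29]. Speed limits (degrees/s): [136.94, 136.94, 159.86, 180, 180, 180].

### API

Orientations are given as [roll, pitch, yaw] about the fixed x, y, z axes, in that order (R = Rz(yaw) Ry(pitch) Rx(roll)).
In Python, from bench import r, optics, hand_in gives the robot as it stands.
- The arm moves only by the shell command python3 -m pendant 'ROWS' [FORCE]. ROWS is JSON, a list of rows, each a list of 5 numbers: the opening, from 0 (shut) to 1 (fully open), then the shift along the tool's x, y, z in mm, then the turn about the tool's z in degrees. A call has 1 to 10 rows; each row shifts and turns the commanded pose from where the row before left it, along the tool's axes as they then stand; what a row does not reach is not made up. A row lasts 1/10 s, in which the tool goes at most 50 mm and 8.59 degrees, less where a joint would pass 70% of its speed; a pose out of reach is approached as far as the arm can. A call with a gripper value outside its range is refused whole. The fingers move at their own pace and stop on an object; FORCE is the grip in N (left out, the last holds). Time passes only in rows, so rows that do not move let the fingers close. It gives the time, the measured TCP pose, the force and the opening at its end, in the units of the state.
- r.sense(): the state, without advancing time (a new reading comes with each control period).
- optics.snapshot(name): name is "scene" or "side" or "wrist"; returns (picture, depth): 400x640x3 uint8, blue, green, red; 400x640 float32, mm along the optical axis (not along the pixel's ray), 0 where there is no reading.
- optics.camera_params(name): a dict with "camera_matrix" (3x3 intrinsics, pixels), "eye" and "orientation" of the camera in the world. Camera axes: x right, y down, z forward; pixel columns grow to the right and rows downward; lengths in mm; the calibration is good to about 2 mm. A picture is of the moment at which its call begins: read the wrist's pose just before it. camera_params takes no time and is no camera call; for the wrist camera it gives the pose at the moment of the call.
- hand_in(): hands the job in, once; it reports no verdict.
Trained networks look in the newest picture that a camera, given by its name, has taken for a name from the list of things; names that differ only in an ending like _2 or _b are one class to them, and where a whole thing is asked for, a point or a joint stands for the part that bears it (a point fixed in the world has none). Each returns a list of dicts, best first, with "score" (0 to 1); they miss things now and then, are a little off and sometimes report something else, mostly with a low value. They report only what shows in the picture. A call takes as long as a camera call. They do not tell look-alikes from the thing itself.
- optics.search_frame(camera, query): "at" ([x, y, z] in mm, in world coordinates, good to about 4 mm: the middle of the surface that is visible of it).
The state is a dict: "time": time; "joint_pos": joint angles; "qd": joint speeds; "joint_efforts": joint torques, N m; "tool_pos": TCP position; "tcp_rot": TCP orientation; "ft_force": force on the tool from outside, world axes, zero at the start; "wrist_torque": the same for the moment, N m; "finger_gap": finger opening in mm.
Only numpy, scipy, OpenCV 4.12 (cv2) and the standard library are available. Lean on these libraries where they do the work, as an engineer would, in place of code of your own. Each camera call takes 0.05 s, during which the arm holds its last target. There are 200 camera calls.

## Working session

There is one attempt and no reset: what is moved stays moved. The work goes in short steps, Python scripts to look and compute and a shell command to move; the robot and the scene stay as the last step left them, time stands still between calls to the robot, and variables do not carry over. Pictures are saved under pics/ and viewed, about 12 in all and at most 16, crops included, and the job is handed in when it is done.

```bash
ls; mkdir -p pics
cat > h.py <<'E'
import numpy as np, cv2
from bench import r, optics
def cam(n):
    p=optics.camera_params(n); return p
def snap(n,f=None):
    p=optics.camera_params(n); im,d=optics.snapshot(n)
    if f: cv2.imwrite('pics/'+f,im)
    return p,im,d
from scipy.spatial.transform import Rotation as R
def rot(p):
    o=np.array(p['orientation'],float)
    return o if o.shape==(3,3) else R.from_euler('xyz',o,degrees=True).as_matrix()
def cloud(p,d):
    K=np.array(p['camera_matrix']); v,u=np.indices(d.shape)
    c=np.stack([(u-K[0,2])/K[0,0]*d,(v-K[1,2])/K[1,1]*d,d],-1)
    return c@rot(p).T+np.array(p['eye'])
E
python3 - <<'E'
from h import *
print(r.sense())
for n in ['scene','side']:
    p,im,d=snap(n,n+'0.png'); print(n,p)
    for q in ['caddy','rest','clamp_a','clamp_dark','plane_brass','plane_black','plate_red','plate_white','plate_blue']:
        for x in optics.search_frame(n,q): print(q,round(x['score'],2),np.round(x['at']).astype(int))
    np.savez(n+'0.npz',im=im,d=d,P=cloud(p,d))
E
```

```text
pics
{'time': 0.0, 'joint_pos': array([-7.65105291e+01,  7.51725189e+00,  8.53309749e+01,  1.19604860e-03,
        8.72633219e+01, -4.89312398e+00]), 'qd': array([-0.03050308, -0.07503903, -0.02143028,  0.0643384 ,  0.00344324,
        0.04216925]), 'joint_efforts': array([-6.93983820e-04, -5.69394743e+01, -5.00555634e+01, -4.45012176e-05,
        1.47781981e-02, -1.42669620e-06]), 'tool_pos': array([ 189.10939359, -568.81160796,  230.20586052]), 'tcp_rot': array([-1.79989295e+02,  1.11040309e-01, -7.16174531e+01]), 'ft_force': array([-0.29409532,  0.79551245,  0.20195873]), 'wrist_torque': array([-0.00509969, -0.05744171, -0.01387614]), 'finger_gap': 85.34598078554782}
scene {'camera_matrix': array([[374.97409679,   0.        , 320.54976447],
       [  0.        , 374.97409679, 197.11665355],
       [  0.        ,   0.        ,   1.        ]]), 'eye': array([1294.23843019,  330.82599665,  661.41455476]), 'orientation': array([-129.63920914,    0.99926349,  113.95009163])}
rest 0.87 [ 516 -294   12]
rest 0.41 [679 125  32]
rest 0.33 [469  -1  34]
clamp_a 0.63 [680 127  34]
clamp_a 0.
[... 341 characters left out ...]
3 -113   12]
plate_blue 0.47 [462 116  22]
plate_blue 0.33 [678 129  34]
side {'camera_matrix': array([[489.00777179,   0.        , 320.88144761],
       [  0.        , 489.00777179, 197.57149453],
       [  0.        ,   0.        ,   1.        ]]), 'eye': array([127.32022898, 569.50008731, 680.00395034]), 'orientation': array([-129.69957974,    0.95523347, -140.02293765])}
caddy 0.62 [530 303  12]
rest 0.76 [ 509 -288   17]
clamp_a 0.71 [663 129  33]
clamp_a 0.69 [457   6  36]
clamp_dark 0.77 [562 130  39]
plane_brass 0.57 [437 117  25]
plane_black 0.96 [562  11  20]
plate_red 0.84 [657  -2   5]
plate_white 0.8 [ 670 -112   14]
plate_white 0.73 [784 255  10]
plate_blue 0.6 [ 458 -106   14]
```

View pics/scene0.png

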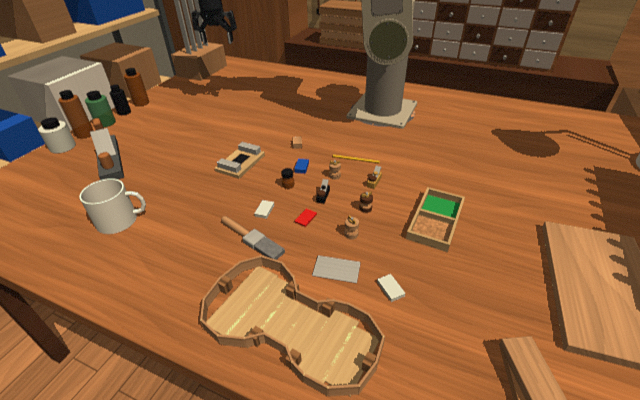

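View pics/side0.png

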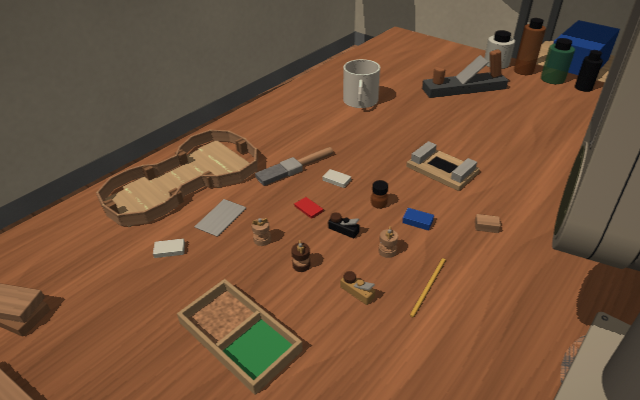

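Scene view: maple clamps at px (335,168) and (352,228), dark clamp (366,202), brass plane (373,178), black plane (322,190), red (306,217), right-hand white (264,208), decoy white (391,287), blue (302,166), rest (240,160), caddy (437,218). Side view agrees. I'll turn the tool to yaw 0 and look from above.

```bash
python3 -m pendant '[[1,0,0,-10,-7.96],[1,0,0,-10,-7.96],[1,0,0,-10,-7.96],[1,0,0,-10,-7.96],[1,0,0,-10,-7.96],[1,0,0,-10,-7.96],[1,0,0,-10,-7.96],[1,0,0,-10,-7.96],[1,0,0,-10,-7.96]]'
python3 -m pendant '[[1,25,-40,0,0],[1,25,-40,0,0],[1,25,-40,0,0],[1,25,-40,0,0],[1,25,-40,0,0],[1,25,-40,0,0],[1,25,-40,0,0],[1,25,-40,0,0],[1,25,-40,0,0],[1,25,-40,0,0]]'
python3 -m pendant '[[1,25,-40,0,0],[1,25,-40,0,0],[1,25,-40,0,0],[1,25,-40,0,0],[1,0,0,0,0],[1,0,0,0,0]]'
python3 - <<'E'
from h import *
print({k:np.round(r.sense()[k],1) for k in ['time','tool_pos','tcp_rot','joint_pos']})
p,im,d=snap('wrist','w0.png'); print(p, d[d>0].min(), (d>0).mean())
np.savez('w0.npz',im=im,d=d,P=cloud(p,d))
E
```

```text
time: 1.9
tool_pos: [189.2, -569.4, 321.7]
tcp_rot: [180.0, 0.0, 0.3]
ft_force: [0.4, -0.3, 0.0]
finger_gap: 85.8
time: 2.9
tool_pos: [439.8, -167.5, 321.7]
tcp_rot: [180.0, -0.1, 0.0]
ft_force: [0.7, -1.0, 0.0]
finger_gap: 85.5
time: 3.5
tool_pos: [539.1, -8.3, 320.9]
tcp_rot: [180.0, 0.1, 0.2]
ft_force: [0.1, 0.1, -0.2]
finger_gap: 85.2
{'time': np.float64(3.5), 'tool_pos': array([539.1,  -8.3, 320.9]), 'tcp_rot': array([1.8e+02, 1.0e-01, 2.0e-01]), 'joint_pos': array([-6.3, -3.1, 86.8, -0. , 96.3, -6.5])}
{'camera_matrix': array([[286.46307473,   0.        , 321.185492  ],
       [  0.        , 286.46307473, 197.12348097],
       [  0.        ,   0.        ,   1.        ]]), 'eye': array([538.89774047,  60.28205777, 463.68474702]), 'orientation': array([ 1.64015944e+02, -6.49144279e-03,  2.38213308e-01])} 51.286705 0.99587890625
```

View pics/w0.png

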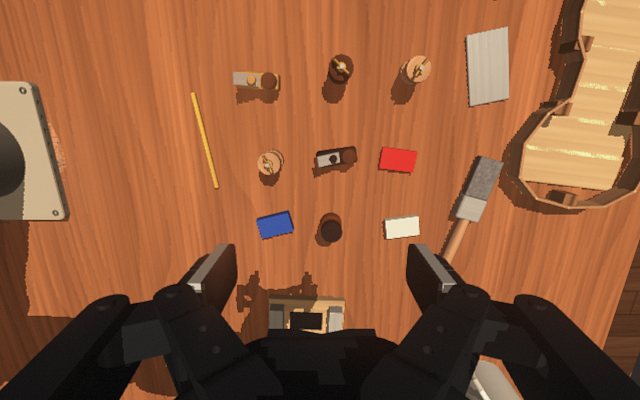

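The wrist view from above: brass plane (256,80), dark clamp (341,69), maple clamps (417,69) and (269,163), black plane (335,158), red (397,160), white (402,228), blue (275,224), a jar (331,228), and rest (306,315). Now I'll measure poses.

```bash
cat > meas.py <<'E'
from h import *
def comps(P,zlo,zhi,box,cell=1.0,amin=60):
    x0,x1,y0,y1=box
    m=(P[...,2]>zlo)&(P[...,2]<zhi)&(P[...,0]>x0)&(P[...,0]<x1)&(P[...,1]>y0)&(P[...,1]<y1)
    Q=P[m]; g=np.zeros((int(x1-x0)+1,int(y1-y0)+1),np.uint8)
    g[(Q[:,0]-x0).astype(int),(Q[:,1]-y0).astype(int)]=255
    g=cv2.morphologyEx(g,cv2.MORPH_CLOSE,np.ones((5,5)))
    n,l,s,c=cv2.connectedComponentsWithStats(g)
    L=l[(Q[:,0]-x0).astype(int),(Q[:,1]-y0).astype(int)]
    for i in range(1,n):
        q=Q[L==i]
        if s[i,4]<amin: continue
        (cx,cy),(w,h),a=cv2.minAreaRect(q[:,:2].astype(np.float32))
        if w<h: w,h,a=h,w,a-90
        a=(a+90)%180-90
        print('c',round(cx),round(cy),'size',round(w),round(h),'long-axis yaw',round(a,1),'z',np.round(np.percentile(q[:,2],[5,50,95]),1))
E
python3 - <<'E'
from meas import *
P=np.load('w0.npz')['P']
print('bench z',np.median(P[(P[...,2]<4)&(P[...,2]>-10)][:,2]))
print('wrist plates');comps(P,6,70,(420,760,-150,180))
print('wrist clamp upper discs / tops');comps(P,33,48,(420,760,-150,180))
for n in ['scene','side']:
    P=np.load(n+'0.npz')['P']; print(n,'bench',np.median(P[(P[...,2]<6)&(P[...,2]>-10)][:,2]))
    comps(P,6,70,(420,760,-150,180)); print('caddy');comps(P,18,40,(380,700,220,400));print('rest');comps(P,9,50,(400,640,-390,-200)); print('ledge');comps(P,28,50,(400,640,-390,-200))
E
```

```text
bench z 0.2887143007519626
wrist plates
c 449 107 size 57 24 long-axis yaw -2.4 z [18.  30.7 36.2]
c 462 -118 size 56 35 long-axis yaw 15.2 z [10.4 16.1 17.3]
c 462 -9 size 33 32 long-axis yaw 0.8 z [13.  44.2 55. ]
c 564 -2 size 61 24 long-axis yaw 8.8 z [17.5 31.2 38.3]
c 556 -114 size 34 33 long-axis yaw -47.7 z [13.1 51.6 53.2]
c 565 122 size 33 33 long-axis yaw 63.4 z [14.8 44.4 55.3]
c 662 -8 size 56 34 long-axis yaw -7.2 z [6.9 8.4 9.8]
c 677 -122 size 56 35 long-axis yaw 7.6 z [ 9.6 12.4 13.7]
c 670 120 size 33 33 long-axis yaw 1.6 z [13.3 44.3 54.9]
wrist clamp upper discs / tops
c 433 108 size 26 16 long-axis yaw 2.3 z [33.1 34.8 39.1]
c 462 -9 size 33 32 long-axis yaw 0.8 z [40.  44.1 45.7]
c 464 107 size 17 15 long-axis yaw -74.0 z [33.1 33.3 34.2]
c 547 -5 size 29 16 long-axis yaw 8.2 z [33.3 35.5 39.7]
c 565 122 size 33 33 long-axis yaw 63.4 z [42.4 44.2 45.7]
c 583 -1 size 15 10 long-axis yaw -18.5 z [33.1 33.4 34.6]
c 670 120 size 33 33 long-axis yaw -34.0 z [37.5 44.3 45.9]
scene bench -1.5434655271850488
c 450 112 size 61 23 long-axis yaw -3.9 z [ 9.  24.1 34.6]
c 4
[... 1612 characters left out ...]
-axis yaw -4.5 z [ 8.9 39.2 51.6]
c 561 1 size 61 25 long-axis yaw 8.8 z [ 8.  21.5 35.9]
c 553 -110 size 36 34 long-axis yaw 89.9 z [ 9.4 38.5 52.9]
c 564 125 size 34 33 long-axis yaw -48.8 z [ 9.6 39.5 51.7]
c 660 -6 size 58 36 long-axis yaw -3.7 z [6.2 7.5 9.2]
c 676 -120 size 58 37 long-axis yaw 9.0 z [ 7.3 11.1 13.3]
c 665 126 size 33 26 long-axis yaw 57.9 z [ 9.2 37.4 52.9]
c 758 -144 size 12 4 long-axis yaw 84.6 z [ 7.  12.  18.2]
caddy
c 540 304 size 193 102 long-axis yaw -2.8 z [19.  24.4 26.9]
rest
c 509 -303 size 140 93 long-axis yaw -3.1 z [11.5 15.7 35.3]
ledge
c 457 -302 size 72 25 long-axis yaw 87.4 z [29.3 34.2 36.5]
c 562 -307 size 74 25 long-axis yaw 87.6 z [29.2 34.  36.1]
```

```bash
cat > go.py <<'E'
import sys
from h import *
# usage: go.py x y z yaw  -> tool-frame shift and turn needed
def go(x,y,z,yaw):
    s=r.sense(); t=s['tool_pos']; M=R.from_euler('xyz',s['tcp_rot'],degrees=True).as_matrix()
    D=M.T@(np.array([x,y,z])-t); a=-(yaw-s['tcp_rot'][2]); 
    print('t',round(s['time'],2),'shift',np.round(D,1),'turn',round((a+180)%360-180,1),'yaw now',round(s['tcp_rot'][2],1),'gap',round(s['finger_gap'],1))
if __name__=='__main__': go(*map(float,sys.argv[1:5]))
E
python3 -m pendant '[[1,0,0,20,8.4],[1,0,0,20,8.4],[1,0,0,20,8.4],[1,0,0,20,8.4],[1,0,0,20,8.4],[1,0,0,20,8.4],[1,0,0,20,8.4],[1,0,0,20,8.4],[1,0,0,20,8.4],[1,0,0,20,8.4]]'
python3 -m pendant '[[1,0,0,0,8.4],[1,2,38,0,0],[1,0,38,0,0],[1,0,0,0,0],[1,0,0,0,0]]'
python3 go.py 463 -7 14 -92
```

```text
time: 4.55
tool_pos: [538.6, -11.2, 121.0]
tcp_rot: [-180.0, -0.0, -84.5]
ft_force: [-0.2, 0.1, 0.0]
finger_gap: 85.5
time: 5.05
tool_pos: [462.5, -9.4, 121.7]
tcp_rot: [-179.9, -0.0, -92.5]
ft_force: [0.5, 0.3, 0.5]
finger_gap: 84.8
t 5.05 shift [ -2.5  -0.3 107.7] turn -0.5 yaw now -92.5 gap 84.8
```

```bash
python3 -m pendant '[[1,-2.5,0,40,0],[1,0,0,40,0],[1,0,0,27,0],[1,0,0,0,0],[0.2,0,0,0,0],[0.2,0,0,0,0],[0.2,0,0,0,0],[0.2,0,0,0,0],[0.2,0,0,0,0]]' 40
python3 - <<'E'
from h import *
s=r.sense();print(s['finger_gap'],s['tool_pos'],s['ft_force'])
p,im,d=snap('wrist','w1.png'); np.savez('w1.npz',im=im,d=d,P=cloud(p,d))
E
```

```text
time: 5.95
tool_pos: [464.9, -5.8, 16.2]
tcp_rot: [-179.8, -0.0, -92.4]
ft_force: [-0.3, -0.2, 6.4]
finger_gap: 32.7
32.664509873365816 [464.85253852  -5.84051348  16.20385954] [-0.34120403 -0.15171805  6.35821476]
```

View pics/w1.png

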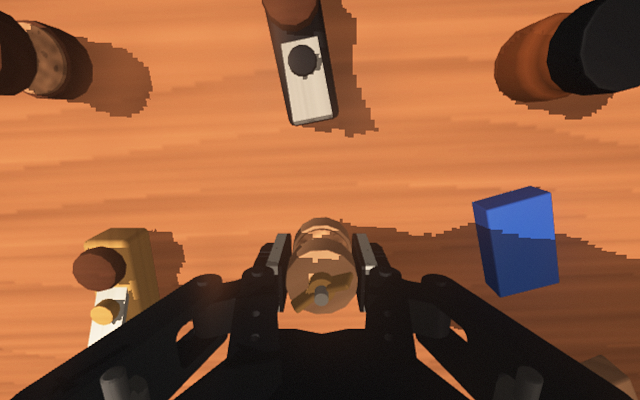

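The pale clamp is held at (322,275), between the pads. I'll lift it over the green bay and look.

```bash
python3 -m pendant '[[0.2,0,0,-50,0],[0.2,0,0,-50,0],[0.2,0,0,-50,0],[0.2,-45,-1,0,0],[0.2,-45,-1,0,0],[0.2,-45,-1,0,0],[0.2,-45,-1,0,0],[0.2,-45,-1,0,0],[0.2,-45,-1,0,0],[0.2,-42,-14,0,0]]'
python3 -m pendant '[[0.2,0,0,0,0],[0.2,0,0,0,0]]'
python3 - <<'E'
from meas import *
s=r.sense();print(s['finger_gap'],s['tool_pos'],s['ft_force'])
p,im,d=snap('wrist','w2.png'); P=cloud(p,d);np.savez('w2.npz',im=im,d=d,P=P)
comps(P,19,32,(420,680,220,400))
hs=cv2.cvtColor(im,cv2.COLOR_BGR2HSV)
g=(hs[...,0]>45)&(hs[...,0]<80)&(hs[...,1]>120)&(hs[...,2]>40); q=P[g&(P[...,2]<15)]; print('green',q[:,:2].min(0),q[:,:2].max(0),np.median(q,0))
E
python3 go.py 474 307 30 -92.8
```

```text
time: 7.0
tool_pos: [495.2, 307.8, 165.1]
tcp_rot: [-180.0, 0.0, -92.3]
ft_force: [0.3, -0.6, -0.4]
finger_gap: 32.7
time: 7.2
tool_pos: [495.8, 306.0, 164.1]
tcp_rot: [180.0, -0.0, -92.3]
ft_force: [0.3, -0.8, -0.6]
finger_gap: 32.8
32.80841698431147 [495.76729546 306.04308818 164.13362196] [ 0.32385492 -0.79247335 -0.64131948]
c 539 302 size 191 101 long-axis yaw -2.5 z [21.5 26.  27.3]
green [451.23135014 258.65259411] [535.55657572 348.91397103] [496.16345983 303.69789326   7.22216088]
t 7.25 shift [ -1.1  21.9 134.4] turn 0.5 yaw now -92.3 gap 32.6
```

View pics/w2.png

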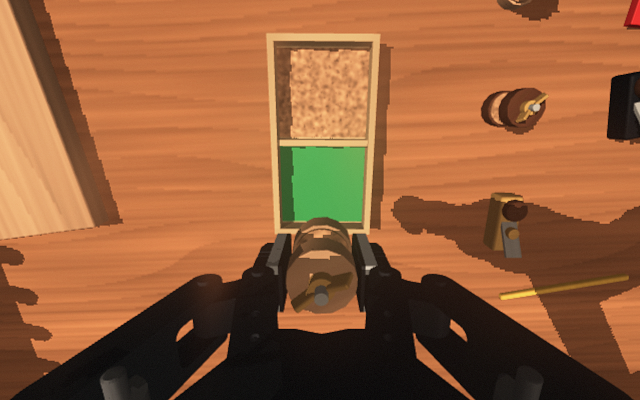

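Caddy confirmed: green bay px (323,183), cork bay (327,92). Placing the first clamp.

```bash
python3 -m pendant '[[0.2,1,22,20,0.5],[0.2,0,0,40,0],[0.2,0,0,40,0],[0.2,0,0,25,0],[0.2,0,0,13,0],[0.2,0,0,3,0],[0.2,0,0,0,0],[0.2,0,0,0,0]]'
python3 -m pendant '[[0.6,0,0,0,0],[0.6,0,0,0,0],[0.6,0,0,0,0],[0.6,0,0,-30,0],[0.6,0,0,-45,0],[0.6,0,0,-45,0],[1,0,0,0,0],[1,0,0,0,0]]'
python3 - <<'E'
from meas import *
p,im,d=snap('wrist','w3.png'); P=cloud(p,d);np.savez('w3.npz',im=im,d=d,P=P)
comps(P,40,75,(440,540,250,360));comps(P,33,48,(620,720,60,170))
E
python3 go.py 667 122 14 -92
```

```text
time: 8.05
tool_pos: [475.5, 305.7, 25.4]
tcp_rot: [-179.8, 0.1, -92.9]
ft_force: [1.2, -0.3, -0.1]
finger_gap: 32.6
time: 8.85
tool_pos: [475.3, 305.9, 145.5]
tcp_rot: [-179.8, 0.1, -92.9]
ft_force: [-0.8, -0.5, -0.6]
finger_gap: 78.1
c 472 304 size 33 33 long-axis yaw 13.6 z [47.  50.4 61.4]
t 8.9 shift [ 173.5 -201.8  129.5] turn -0.9 yaw now -92.9 gap 84.2
```

```bash
python3 -m pendant '[[1,29,-34,0,0],[1,29,-34,0,0],[1,29,-34,0,0],[1,29,-34,0,0],[1,29,-34,0,0],[1,28.5,-33.8,0,0],[1,0,0,20,-0.9],[1,0,0,0,0]]'
python3 - <<'E'
from meas import *
from go import go
p,im,d=snap('wrist'); P=cloud(p,d)
comps(P,33,48,(620,720,60,170)); go(669,122,14,-92)
E
```

```text
time: 9.7
tool_pos: [666.3, 120.1, 117.4]
tcp_rot: [179.5, -0.1, -92.1]
ft_force: [-0.6, 1.0, -1.2]
finger_gap: 85.4
c 670 121 size 33 33 long-axis yaw -1.0 z [38.5 44.1 45.3]
t 9.75 shift [ -1.1  -3.6 104.9] turn -0.0 yaw now -92.0 gap 85.6
```

```bash
python3 -m pendant '[[1,-1,-3.6,40,0],[1,0,0,40,0],[1,0,0,23,0],[1,0,0,0,0],[0.2,0,0,0,0],[0.2,0,0,0,0],[0.2,0,0,0,0],[0.2,0,0,0,0],[0.2,0,0,-40,0],[0.2,0,0,-45,0]]' 40
python3 -m pendant '[[0.2,0,0,-45,0],[0.2,-31,26,0,0],[0.2,-31,26,0,0],[0.2,-31,26,0,0],[0.2,-31,26,0,0],[0.2,-31,26,0,0],[0.2,-31,26,0,0.8],[0.2,0,0,0,0],[0.2,0,0,0,0]]'
python3 go.py 516 304 26 -92.6
```

```text
time: 10.75
tool_pos: [670.5, 122.3, 104.1]
tcp_rot: [179.7, -0.0, -92.0]
ft_force: [1.3, 0.7, -0.2]
finger_gap: 32.5
time: 11.65
tool_pos: [522.8, 314.6, 151.1]
tcp_rot: [-179.9, 0.0, -92.7]
ft_force: [1.0, 0.1, -1.4]
finger_gap: 32.3
t 11.65 shift [ 11.    6.4 125.1] turn -0.1 yaw now -92.7 gap 32.3
```

```bash
python3 -m pendant '[[0.2,11,7,20,0],[0.2,0,0,40,0],[0.2,0,0,40,0],[0.2,0,0,20,0],[0.2,0,0,6,0],[0.2,0,0,0,0],[0.2,0,0,0,0]]'
python3 -m pendant '[[0.6,0,0,0,0],[0.6,0,0,0,0],[0.6,0,0,0,0],[0.6,0,0,-30,0],[0.6,0,0,-45,0],[0.6,0,0,-45,0],[1,0,0,0,0],[1,0,0,0,0]]'
python3 - <<'E'
from meas import *
from go import go
p,im,d=snap('wrist'); P=cloud(p,d);np.savez('w4.npz',im=im,d=d,P=P)
comps(P,40,75,(440,560,250,360)); go(449,109,60,-93.5)
E
```

```text
time: 12.35
tool_pos: [517.0, 301.9, 24.9]
tcp_rot: [-179.9, -0.0, -92.9]
ft_force: [-0.1, -0.7, 1.7]
finger_gap: 32.8
time: 13.15
tool_pos: [516.7, 303.9, 146.4]
tcp_rot: [-179.8, 0.1, -92.8]
ft_force: [-0.9, 0.4, -1.0]
finger_gap: 78.1
c 472 304 size 33 33 long-axis yaw -13.8 z [43.9 50.3 61.2]
c 511 300 size 33 33 long-axis yaw -44.7 z [46.8 50.3 61.2]
t 13.2 shift [197.3  57.   84.3] turn 0.7 yaw now -92.8 gap 84.5
```

```bash
python3 -m pendant '[[1,39.5,11.4,0,0.7],[1,39.5,11.4,0,0],[1,39.5,11.4,0,0],[1,39.5,11.4,0,0],[1,39.5,11.4,40,0],[1,0,0,0,0]]'
python3 - <<'E'
from meas import *
from go import go
for f,t,lo,hi in [('w2',(495.8,306,164.1),17.5,30),('w4',(516.7,303.9,146.4),38,60)]:
    P=np.load(f+'.npz')['P']-np.array(t)
    a=np.deg2rad(-92.5); jx=P[...,0]*np.cos(a)+P[...,1]*np.sin(a); jy=P[...,0]*np.sin(a)-P[...,1]*np.cos(a)
    for s in (1,-1):
        m=(s*jx>lo)&(s*jx<hi)&(abs(jy)<15)&(P[...,2]>-30)&(P[...,2]<60); print(f,s,m.sum(),np.round(np.percentile(P[m][:,2],[0,1,5,50]),1) if m.any() else '')
p,im,d=snap('wrist'); P=cloud(p,d);np.savez('w5.npz',im=im,d=d,P=P)
comps(P,6,50,(410,490,70,150)); comps(P,15,50,(410,490,70,150));go(449,109,60,-93.5)
E
```

```text
time: 13.8
tool_pos: [442.0, 110.4, 102.0]
tcp_rot: [179.3, -0.2, -93.6]
ft_force: [-1.8, -0.3, -0.8]
finger_gap: 85.2
w2 1 2187 [-13.4   3.3   9.6  38.3]
w2 -1 1378 [ 4.4  7.6 11.7 45.2]
w4 1 2963 [10.  12.1 16.3 39.4]
w4 -1 1759 [14.9 16.5 21.1 48.6]
c 446 108 size 62 24 long-axis yaw -2.5 z [19.5 31.3 38.1]
c 446 108 size 62 24 long-axis yaw -2.5 z [20.2 31.4 38.1]
t 13.85 shift [ 2.8 -5.2 44.5] turn -0.1 yaw now -93.6 gap 85.4
```

```bash
python3 -m pendant '[[1,1.5,-4.5,40,-1],[1,0,0,40,0],[1,0,0,20,0],[1,0,0,2,0],[0,0,0,0,0],[0,0,0,0,0],[0,0,0,0,0],[0,0,0,0,0],[0,0,0,0,0]]' 60
python3 -m pendant '[[0,0,0,-20,0],[0,0,0,-45,0],[0,0,0,-45,0]]'
python3 - <<'E'
from meas import *
from go import go
p,im,d=snap('wrist','w6.png'); P=cloud(p,d);np.savez('w6.npz',im=im,d=d,P=P)
go(585,302,100,-92.6)
E
```

```text
time: 14.75
tool_pos: [454.6, 112.7, 9.0]
tcp_rot: [-179.8, 0.0, -92.5]
ft_force: [-0.9, -0.8, 7.7]
finger_gap: 22.7
time: 15.05
tool_pos: [451.8, 112.4, 117.8]
tcp_rot: [179.8, -0.0, -92.5]
ft_force: [2.1, 0.9, -2.0]
finger_gap: 22.1
t 15.1 shift [-194.2 -119.4   28.6] turn 0.1 yaw now -92.5 gap 22.4
```

View pics/w6.png

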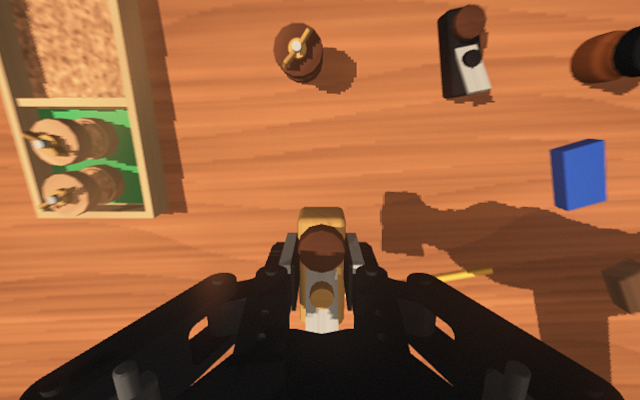

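The brass plane is held level at (322,255), its body between the pads. Both maple clamps stand in the green bay at (45,143) and (70,190). Next is the cork bay.

```bash
python3 -m pendant '[[0,-39,-25,0,0],[0,-39,-25,0,0],[0,-39,-25,0,0],[0,-39,-25,0,0],[0,-38,-25,0,0],[0,0,0,0,0],[0,0,0,0,0]]'
python3 - <<'E'
from meas import *
from go import go
p,im,d=snap('wrist','w7.png'); P=cloud(p,d);np.savez('w7.npz',im=im,d=d,P=P)
go(591,302,16,-92.6)
E
```

```text
time: 15.8
tool_pos: [586.1, 301.5, 116.0]
tcp_rot: [179.9, -0.1, -92.4]
ft_force: [0.4, -0.6, -1.8]
finger_gap: 22.5
t 15.85 shift [ -1.6  -5.1 100.6] turn 0.1 yaw now -92.5 gap 22.6
```

View pics/w7.png

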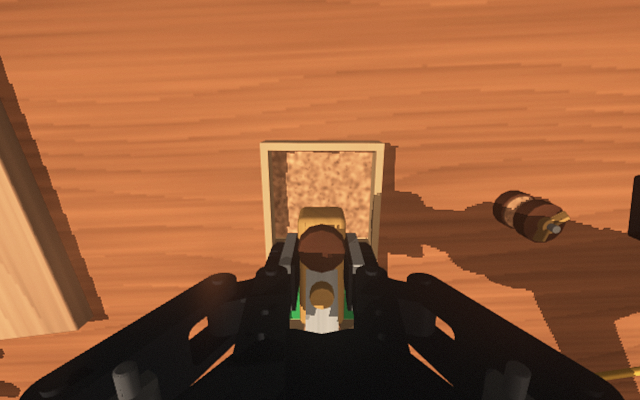

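Run:
```python
from meas import *
P=np.load('w7.npz')['P']; im=np.load('w7.npz')['im']
hs=cv2.cvtColor(im,cv2.COLOR_BGR2HSV)
m=(P[...,2]>118)&(P[...,2]<134)&(abs(P[...,1]-302)<10)&(P[...,0]>590)&(P[...,0]<660); q=P[m]; print(m.sum(),q.min(0),q.max(0),np.percentile(q[:,2],[5,50,95]))
comps(P,20,30,(560,660,240,360))
```

```text
694 [596.62652842 292.00669583 118.10581879] [608.63345313 311.93427081 133.97750543] [119.70795369 127.73427807 132.82470004]
c 596 299 size 100 76 long-axis yaw 87.5 z [23.3 26.1 27.3]
```

```bash
python3 -m pendant '[[0,0,-7.5,20,0],[0,0,0,40,0],[0,0,0,25,0],[0,0,0,12,0],[0,0,0,3,0],[0,0,0,0,0],[0,0,0,0,0]]'
python3 -m pendant '[[0.5,0,0,0,0],[0.5,0,0,0,0],[0.5,0,0,0,0],[0.5,0,0,-30,0],[0.5,0,0,-45,0],[0.5,0,0,-45,0],[1,0,0,0,0],[1,0,0,0,0]]'
python3 - <<'E'
from meas import *
from go import go
p,im,d=snap('wrist','w8.png'); P=cloud(p,d);np.savez('w8.npz',im=im,d=d,P=P)
comps(P,20,50,(548,622,265,335)); comps(P,30,50,(548,622,265,335)); go(677,-120,100,-82)
E
```

```text
time: 16.55
tool_pos: [595.5, 301.0, 19.9]
tcp_rot: [-179.8, 0.1, -92.5]
ft_force: [0.1, 0.4, -1.0]
finger_gap: 22.7
time: 17.35
tool_pos: [595.5, 301.3, 140.2]
tcp_rot: [-179.8, 0.1, -92.5]
ft_force: [-0.1, -0.8, -0.7]
finger_gap: 70.3
c 587 300 size 61 24 long-axis yaw -2.7 z [26.4 37.2 44. ]
c 586 300 size 58 21 long-axis yaw -3.2 z [31.8 38.3 44.6]
t 17.4 shift [ 416.8 -100.9   37.7] turn -10.5 yaw now -92.5 gap 77.1
```

View pics/w8.png

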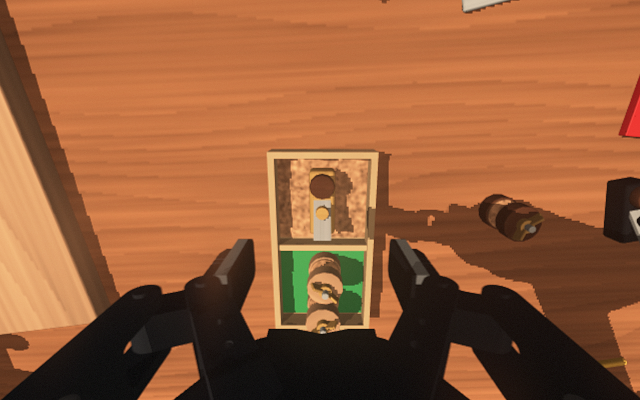

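The plane (322,200) sits on the cork, and the clamps (325,280) and (322,320) stand on the green. On to the white plate.

```bash
python3 -m pendant '[[1,41.7,-10,0,0],[1,41.7,-10,0,0],[1,41.7,-10,0,0],[1,41.7,-10,0,0],[1,41.7,-10,0,0],[1,41.7,-10,0,0],[1,41.7,-10,0,0],[1,41.7,-10,0,0],[1,41.7,-10,0,0],[1,41.7,-11,0,0]]'
python3 -m pendant '[[1,0,0,20,-5],[1,0,0,20,-5.2],[1,0,0,0,0],[1,0,0,0,0]]'
python3 - <<'E'
from meas import *
from go import go
p,im,d=snap('wrist'); P=cloud(p,d);np.savez('w9.npz',im=im,d=d,P=P)
comps(P,6,20,(625,725,-150,-80)); comps(P,4,20,(615,710,-40,40));go(677,-120,60,-82)
E
```

```text
time: 18.4
tool_pos: [675.5, -121.7, 134.7]
tcp_rot: [179.8, 0.1, -92.5]
ft_force: [1.0, -0.4, 0.1]
finger_gap: 85.4
time: 18.8
tool_pos: [675.4, -119.9, 95.3]
tcp_rot: [179.8, 0.1, -82.4]
ft_force: [-0.6, 0.1, 0.8]
finger_gap: 85.4
c 676 -122 size 56 34 long-axis yaw 8.6 z [11.  12.2 13.2]
c 661 -8 size 56 35 long-axis yaw -7.3 z [6.8 8.2 9.2]
t 18.85 shift [ 0.2 -0.6 37. ] turn -0.4 yaw now -82.4 gap 85.2
```

```bash
python3 -m pendant '[[1,0,0,40,-0.4],[1,0,0,40,0],[1,0,0,17,0],[1,0,0,0,0],[0.2,0,0,0,0],[0.2,0,0,0,0],[0.2,0,0,0,0],[0.2,0,0,0,0],[0.2,0,0,0,0]]' 40
python3 -m pendant '[[0.2,0,0,-20,0],[0.2,0,0,-45,0],[0.2,0,0,-45,0],[0.2,0,0,0,0],[0.2,0,0,0,0]]'
python3 - <<'E'
from meas import *
from go import go
p,im,d=snap('wrist','w10.png'); P=cloud(p,d);np.savez('w10.npz',im=im,d=d,P=P)
s=r.sense(); print(s['tool_pos'])
z=s['tool_pos'][2]; hs=cv2.cvtColor(im,cv2.COLOR_BGR2HSV)
Q=P[(hs[...,1]<60)&(hs[...,2]>150)&(P[...,2]>z-15)&(P[...,2]<z+30)&(abs(P[...,1]+120)<15)&(abs(P[...,0]-676)<50)]; print(len(Q),np.round(Q.min(0)),np.round(Q.max(0)),np.median(Q,0))
go(509,-303,100,-93)
E
```

```text
time: 19.75
tool_pos: [678.5, -120.8, 2.9]
tcp_rot: [-179.8, -0.1, -81.9]
ft_force: [-0.4, 0.2, 7.0]
finger_gap: 32.9
time: 20.25
tool_pos: [678.6, -120.8, 113.5]
tcp_rot: [-179.7, -0.1, -81.9]
ft_force: [-0.5, -0.3, -1.1]
finger_gap: 32.9
[ 677.10668466 -120.42035381  111.05659288]
2862 [ 651. -135.  121.] [ 706. -105.  125.] [ 691.78939125 -122.68710044  122.83462473]
t 20.3 shift [157.  192.2  10.9] turn 11.1 yaw now -81.9 gap 32.7
```

View pics/w10.png

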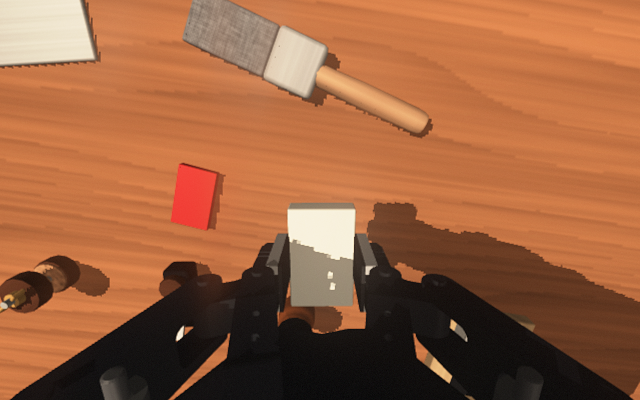

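The white plate is held level at (321,255). Next I'll look at the rest with it in hand.

```bash
python3 -m pendant '[[0.2,24.7,42.5,-9,0],[0.2,24.7,42.5,-9,0],[0.2,24.7,42.5,-9,0],[0.2,24.7,42.5,-9,0],[0.2,24.7,42.5,-9,0],[0.2,24.7,42.5,-9,0],[0.2,0,0,0,5.5],[0.2,0,0,0,5.5],[0.2,0,0,0,0],[0.2,0,0,0,0]]'
python3 - <<'E'
from meas import *
from go import go
s=r.sense(); print(s['tool_pos'],s['tcp_rot'])
p,im,d=snap('wrist','w11.png'); P=cloud(p,d);np.savez('w11.npz',im=im,d=d,P=P)
comps(P,10,50,(420,600,-370,-235));print('ledges');comps(P,28,50,(420,600,-370,-235))
m=(im.max(-1)<70)&(P[...,2]>11)&(P[...,2]<19)&(abs(P[...,0]-509)<60)&(abs(P[...,1]+303)<45); Q=P[m]
print('mark',len(Q),cv2.minAreaRect(Q[:,:2].astype(np.float32)),np.median(Q[:,2]))
E
```

```text
time: 21.3
tool_pos: [444.7, -302.5, 163.0]
tcp_rot: [179.9, 0.1, -92.7]
ft_force: [-0.1, -1.2, -0.8]
finger_gap: 32.7
[ 444.72164417 -302.46200528  162.97644373] [ 1.79885198e+02  8.85427778e-02 -9.27145439e+01]
c 511 -307 size 140 90 long-axis yaw -2.2 z [14.2 15.9 36. ]
ledges
c 458 -305 size 70 24 long-axis yaw 87.5 z [33.6 35.2 36.3]
c 563 -309 size 70 24 long-axis yaw 87.2 z [33.8 35.3 36.6]
mark 1326 ((511.29595947265625, -306.4075622558594), (36.29845428466797, 57.632171630859375), 87.39948272705078) 15.565328329284625
```

View pics/w11.png

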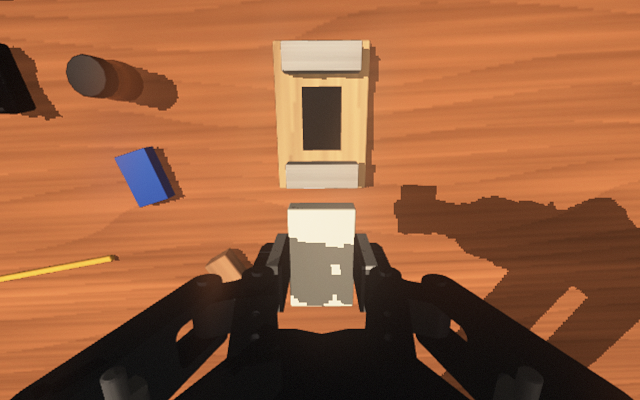

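The rest is at px (323,115) with its mark at (321,118), and the plate is in hand at (321,255). Next I'll move over the mark.

```bash
python3 -m pendant '[[0.2,0,-33,20,0],[0.2,0,-33,20,0],[0.2,0,0,40,0],[0.2,0,0,20,0],[0.2,0,0,0,0],[0.2,0,0,0,0]]'; python3 go.py 510 -305 19 -92.7
```

```text
time: 21.95
tool_pos: [511.2, -305.9, 64.2]
tcp_rot: [179.9, 0.0, -92.8]
ft_force: [-0.7, -1.1, 0.6]
finger_gap: 33.0
t 21.95 shift [-0.8  1.2 45.2] turn -0.1 yaw now -92.8 gap 33.0
```

```bash
python3 -m pendant '[[0.2,-0.8,1.2,25,0],[0.2,0,0,14,0],[0.2,0,0,4,0],[0.2,0,0,2,0],[0.2,0,0,0,0],[0.2,0,0,0,0]]'; python3 -m pendant '[[0.6,0,0,0,0],[0.6,0,0,0,0],[0.6,0,0,0,0],[1,0,0,-30,0],[1,0,0,-45,0],[1,0,65,-45,0],[1,0,0,0,0],[1,0,0,0,0]]'
python3 - <<'E'
from meas import *
from go import go
p,im,d=snap('wrist','w12.png'); P=cloud(p,d);np.savez('w12.npz',im=im,d=d,P=P)
comps(P,23,31,(476,545,-345,-270));comps(P,10,50,(420,600,-370,-235));go(661,-6,120,-97.3)
E
```

```text
time: 22.55
tool_pos: [510.8, -306.0, 20.5]
tcp_rot: [-179.9, -0.1, -92.9]
ft_force: [-0.2, -0.0, -0.5]
finger_gap: 32.4
time: 23.35
tool_pos: [469.3, -304.0, 124.3]
tcp_rot: [-179.9, -0.1, -92.9]
ft_force: [-0.4, -0.5, -0.5]
finger_gap: 85.7
c 508 -307 size 56 34 long-axis yaw -1.7 z [26.1 27.2 28.3]
c 511 -307 size 140 90 long-axis yaw -2.3 z [14.3 20.5 35.9]
t 23.4 shift [-306.8 -176.6    2.9] turn 4.4 yaw now -92.9 gap 85.2
```

```bash
python3 -m pendant '[[1,-38.4,-22,0,0],[1,-38.4,-22,0,0],[1,-38.4,-22,0,0],[1,-38.4,-22,0,0],[1,-38.4,-22,0,0],[1,-38.4,-22,0,0],[1,-38.4,-22,0,0],[1,-38.4,-22,0,0],[1,0,0,20,4.3],[1,0,0,0,0]]'
python3 - <<'E'
from meas import *
from go import go
p,im,d=snap('wrist'); P=cloud(p,d)
comps(P,4,20,(615,710,-40,40));go(661,-6,-2,-97)
E
```

```text
time: 24.4
tool_pos: [658.1, -3.3, 97.3]
tcp_rot: [179.5, -0.0, -97.1]
ft_force: [-1.7, -0.4, -0.5]
finger_gap: 85.8
c 661 -8 size 56 34 long-axis yaw -7.3 z [7.  8.2 9.2]
t 24.45 shift [  1.1  -3.7 100.7] turn -0.0 yaw now -97.0 gap 85.6
```

```bash
python3 -m pendant '[[1,1,-3.5,40,0],[1,0,0,40,0],[1,0,0,20,0],[1,0,0,0,0],[0.2,0,0,0,0],[0.2,0,0,0,0],[0.2,0,0,0,0],[0.2,0,0,0,0],[0.2,0,0,0,0]]' 40
python3 -m pendant '[[0.2,0,0,-20,0],[0.2,0,0,-45,0],[0.2,0,0,-45,0],[0.2,0,0,0,0],[0.2,0,0,0,0]]'
python3 - <<'E'
from meas import *
from go import go
p,im,d=snap('wrist','w13.png'); P=cloud(p,d);np.savez('w13.npz',im=im,d=d,P=P)
s=r.sense(); print(s['tool_pos'])
z=s['tool_pos'][2]; hs=cv2.cvtColor(im,cv2.COLOR_BGR2HSV)
Q=P[((hs[...,0]<5)|(hs[...,0]>172))&(hs[...,1]>180)&(P[...,2]>z-15)&(P[...,2]<z+30)&(abs(P[...,1]+6)<30)&(abs(P[...,0]-661)<50)]; print(len(Q),cv2.minAreaRect(Q[:,:2].astype(np.float32)),np.percentile(Q[:,2],[5,50,95]))
go(445,-305,165,-92.8)
E
```

```text
time: 25.35
tool_pos: [665.1, -7.2, 5.3]
tcp_rot: [-179.8, -0.0, -97.2]
ft_force: [-0.9, -0.6, 7.1]
finger_gap: 31.8
time: 25.85
tool_pos: [665.6, -7.0, 116.3]
tcp_rot: [-179.7, 0.0, -97.2]
ft_force: [-0.5, -0.1, -0.5]
finger_gap: 31.5
[664.02688305  -6.88266303 113.83748995]
5875 ((661.3787231445312, -7.824134826660156), (33.937252044677734, 56.531925201416016), 83.2312240600586) [117.70430954 118.97458947 119.9704054 ]
t 25.9 shift [323.1 180.  -51.5] turn -4.4 yaw now -97.2 gap 31.6
```

View pics/w13.png

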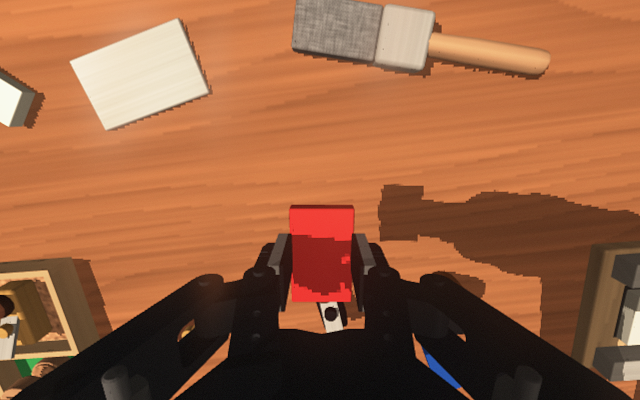

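The red plate is held level at (321,253). Next, over the rest.

```bash
python3 -m pendant '[[0.2,39.3,14,0,0],[0.2,39.3,14,0,0],[0.2,39.3,14,0,0],[0.2,39.3,14,0,0],[0.2,39.3,14,0,0],[0.2,39.3,14,0,0],[0.2,39.3,14,0,0],[0.2,39.3,14,0,0],[0.2,0,0,20,-4.4],[0.2,0,0,25,0]]'
python3 -m pendant '[[0.2,0,0,0,0],[0.2,0,0,0,0]]'; python3 go.py 513 -305 33 -92.7
```

```text
time: 26.9
tool_pos: [512.3, -306.5, 67.1]
tcp_rot: [-180.0, -0.0, -92.8]
ft_force: [0.2, -0.0, -0.5]
finger_gap: 31.5
time: 27.1
tool_pos: [511.9, -303.8, 66.3]
tcp_rot: [179.8, 0.1, -92.8]
ft_force: [0.4, 0.3, 0.1]
finger_gap: 31.4
t 27.1 shift [ 1.2 -1.2 33.3] turn -0.1 yaw now -92.8 gap 31.4
```

```bash
python3 -m pendant '[[0.2,0.5,-1.2,18,0],[0.2,0,0,10,0],[0.2,0,0,4,0],[0.2,0,0,1.5,0],[0.2,0,0,0,0],[0.2,0,0,0,0]]'; python3 -m pendant '[[0.6,0,0,0,0],[0.6,0,0,0,0],[0.6,0,0,0,0],[1,0,0,-30,0],[1,0,0,-45,0],[1,0,32,-45,0],[1,0,33,0,0],[1,0,0,0,0]]'
python3 - <<'E'
from meas import *
p,im,d=snap('wrist','w14.png'); P=cloud(p,d);np.savez('w14.npz',im=im,d=d,P=P)
hs=cv2.cvtColor(im,cv2.COLOR_BGR2HSV)
for n,m in [('red',((hs[...,0]<5)|(hs[...,0]>172))&(hs[...,1]>180)),]:
    Q=P[m&(P[...,2]>31)&(P[...,2]<40)&(abs(P[...,0]-510)<40)&(abs(P[...,1]+305)<30)]; print(n,len(Q),cv2.minAreaRect(Q[:,:2].astype(np.float32)),np.percentile(Q[:,2],[5,50,95]))
comps(P,10,50,(420,600,-370,-235))
for n in ['scene','side']:
    p,im,d=snap(n,n+'1.png'); P=cloud(p,d); print(n); comps(P,6,70,(420,760,-150,180)); comps(P,31,75,(430,640,240,360))
E
```

```text
time: 27.7
tool_pos: [514.8, -305.7, 35.2]
tcp_rot: [-179.9, -0.0, -92.8]
ft_force: [0.5, -0.8, -0.2]
finger_gap: 31.2
time: 28.5
tool_pos: [450.4, -302.7, 151.4]
tcp_rot: [-180.0, -0.1, -92.8]
ft_force: [0.1, -0.3, -0.7]
finger_gap: 85.0
red 2438 ((510.6819152832031, -306.84722900390625), (33.4732780456543, 54.288246154785156), 86.55072784423828) [34.12971686 35.25491691 36.41366379]
c 511 -307 size 140 90 long-axis yaw -2.3 z [14.3 27.  36.1]
scene
c 446 -127 size 18 14 long-axis yaw -72.2 z [10.9 13.9 15.3]
c 462 -109 size 35 28 long-axis yaw 63.2 z [ 7.8 13.3 15.8]
c 478 -122 size 12 7 long-axis yaw 75.9 z [11.9 13.8 15.2]
c 486 -108 size 31 11 long-axis yaw -78.2 z [ 7.3 12.2 15.1]
c 566 2 size 64 24 long-axis yaw 7.8 z [ 7.9 24.  35.7]
c 558 -111 size 35 33 long-axis yaw 77.0 z [ 9.3 37.  50.8]
c 570 125 size 33 29 long-axis yaw 88.7 z [ 9.7 36.3 52.1]
c 481 308 size 33 22 long-axis yaw -78.2 z [39.6 48.9 59. ]
c 519 302 size 33 24 long-axis yaw 77.8 z [37.  48.1 58.8]
c 574 303 size 30 16 long-axis yaw -2.9 z [32.7 38.2 44.3]
c 608 302 size 21 20 long-axis yaw -78.1 z [33.  36.4 38.1]
side
c 460 -115 size 57 38 long-axis yaw 14.4 z [ 7.4 15.  17.3]
c 560 1 size 61 26 long-axis yaw 7.4 z [ 8.1 21.5 35.2]
c 554 -111 size 36 34 long-axis yaw -18.5 z [ 8.6 38.1 52.4]
c 564 125 size 34 33 long-axis yaw -45.4 z [ 9.9 38.8 52. ]
c 471 306 size 33 33 long-axis yaw -62.5 z [38.2 49.2 59.5]
c 510 303 size 33 32 long-axis yaw -2.7 z [38.8 49.4 59.9]
c 571 302 size 30 16 long-axis yaw -2.6 z [34.6 38.9 44.9]
c 604 302 size 22 22 long-axis yaw 58.0 z [32.5 36.6 38.9]
```

View pics/w14.png

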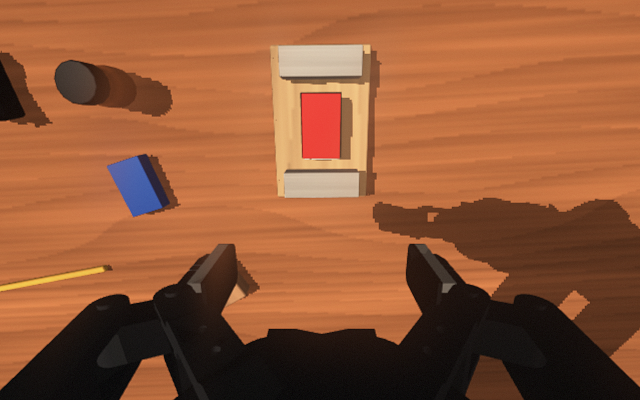

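View pics/side1.png

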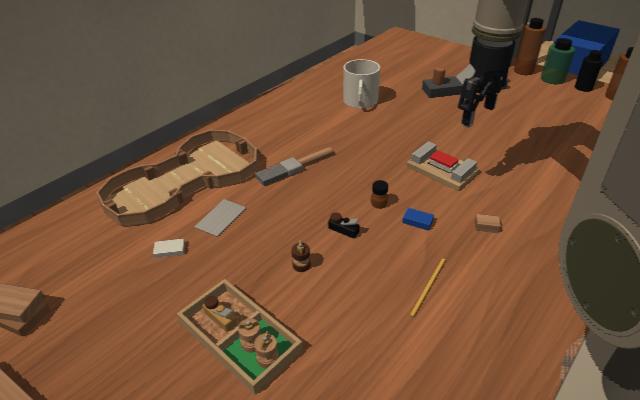

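The wrist view shows the red plate square on the white one at (321,125), level with the ledges. The side view shows both clamps upright in the green bay at (250,335) and (265,348), the plane in the cork bay (220,315), and the dark clamp, black plane and blue plate where they were. The gripper is clear of everything.

```bash
python3 -c "
from bench import hand_in
print(hand_in())"
```

```text
the job is handed in; nothing more can be done
None
```

The job is done and handed in at about 28.7 s of the 109 s allowed. No grasp or placing had to be redone.

**What I did:** Both maple clamps stand in the green bay and the brass plane is on its sole in the cork bay. The white plate, the one farthest to the robot's right, lies on the black mark with the red plate on it.

**Last checks:**
- **Clamps:** measured at about (472, 304) and (511, 300) mm. Their upper disc tops are at about 50 mm, which means they stand upright on the bay floor.
- **Plane:** centred at about (587, 300) mm with its top at about 44 mm, so its sole is on the floor.
- **Plates:** white is about 3 mm from the rest's centre and red about 0.5 mm, both within about 2° of square. White was measured before red went on, and only its edge shows in the last pictures. Red's top is at 35 mm, level with the ledges.
- **Dark clamp, black plane, blue plate:** unmoved to within about 1 mm in the side view. In the last scene view the blue plate came out in fragments, probably shadowed or hidden by the arm, so that view couldn't confirm it.

The cameras disagreed by 2 to 4 mm in y (and up to about 9 mm in x from the scene camera for partly hidden things), which is small next to the placing margins except for the plates. For those I measured plate and rest with the same wrist camera. No final check failed.

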